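Make up two sampling kits on the lab bench

TASK

Make up the two sampling kits, each thing upright in its own bay. In the three-bay tray: the round squat jar in the bay next to the tab, the square bottle in the middle bay, and in the bay farthest from the tab the capped vial that hangs in the draining rack (slide it along its slot to the wide end and lift it free). In the two-bay tray: the oblong tip box in the bay next to the tab and the tall round bottle in the other; let go of everything.

Things in the scene. Friction and masses are not known exactly. Their poses are not given: they have to be found in the camera images.
- jar_c (a point): Squat round white jar with a lid of nearly its own width: 48 mm across the lid (46 mm below), 60 mm tall, about 90 g. Stands upright and loose on the bench at the start. Point: its centre, half-way up on its axis; z up.
- square_c (a point): White bottle of square section 40 x 40 mm (x and y along its sides), 56 mm to the shoulder, with a round grey cap 26 mm across on top; 75 mm tall in all, about 100 g. Stands upright and loose on the bench at the start. Point: its centre, half-way up on its axis; z up.
- bottle_c (a point): Tall round white bottle, 40 mm across up to 66 mm height, then a sloping shoulder and a grey cap 26 mm across; 95 mm tall in all, about 110 g. Stands upright and loose on the bench at the start. Point: its centre, half-way up on its axis; z up.
- tipbox_c (a point): Oblong box of pipette tips, grey below, flat white lid with grey ribs: 50 mm (along its x) by 36 mm (along its y), 60 mm tall, about 80 g. Stands upright and loose on the bench at the start. Point: its centre, half-way up on its axis; z up.
- vial_c (a point): Round vial, about 70 g: white body 36 mm across up to 52 mm above its flat foot, neck 15 mm across up to 64 mm, grey cap 32 mm across from 64 mm to the top at 96 mm. It hangs upright in the rack's slot, cap resting on the plate, body below it; only the cap can be gripped there. Point: its centre on its axis, 48 mm above the foot and 48 mm below the cap's top; z up.
- rack: Fixed rack: white steel plate 144 x 84 mm, top 85 mm above the bench, on four thin legs. Keyhole slot along x: 20 mm wide from x = -58 to +6 mm, then an opening 54 mm (x) by 52 mm (y) centred at x = +33 mm, y = 0, where the vial's body passes. Vial's axis starts at x = -45 to -30 mm, its foot 21 mm above the bench. Origin: at bench height under the plate's centre; x to the wide end.
- tray3: Fixed kit tray (grey floor, white walls) with three bays in a row, 210 x 72 mm, with a flat white tab 22 mm long, 36 mm wide, with a dark dot, at its -x end. Bays 66 x 66 mm inside, walls 3 mm thick, 10 mm high above the bench; bay floors 3 mm above the bench. Origin: centre of its underside, at bench height; x along the row of bays, away from the tab. Bay centres at x = -69 mm (next to the tab), 0 and +69 mm, y = 0.
- tray2: Fixed kit tray (grey floor, white walls) with two bays in a row, 141 x 72 mm, with a flat white tab 22 mm long, 36 mm wide, with a dark dot, at its -x end. Bays 66 x 66 mm inside, walls 3 mm thick, 10 mm high above the bench; bay floors 3 mm above the bench. Origin: centre of its underside, at bench height; x along the row of bays, away from the tab. Bay centres at x = -34.5 mm (next to the tab) and +34.5 mm, y = 0.
Things that resemble listed ones, but are neither listed nor needed, are in the scene too. Leave any green or red look-alike of the part that bears vial_c alone.

How it is judged (in metres and radians):
At the end, for the whole second after the job is handed in: Jar, square bottle, vial in the three-bay tray and tip box, tall bottle in the two-bay tray, in that order from the tab: each centre within 16 mm of its bay centre along x and y, foot within 5 mm of the bay floor, upright within 0.1 rad, released, at rest (x of jar_c in the frame of tray3 between -0.085 and -0.053 m and y of jar_c in the frame of tray3 between -0.016 and 0.016 m and z of jar_c in the frame of tray3 between 0.028 and 0.038 m and angle between each of jar_c, square_c, vial_c, tipbox_c, bottle_c's own z axis and vertical below 0.1 rad and linear speed of each of jar, square, vial, tipbox, bottle below 0.02 m/s and x of square_c in the frame of tray3 between -0.016 and 0.016 m and y of square_c in the frame of tray3 between -0.016 and 0.016 m and z of square_c in the frame of tray3 between 0.0355 and 0.0455 m and x of vial_c in the frame of tray3 between 0.053 and 0.085 m and y of vial_c in the frame of tray3 between -0.016 and 0.016 m and z of vial_c in the frame of tray3 between 0.046 and 0.056 m and x of tipbox_c in the frame of tray2 between -0.0505 and -0.0185 m and y of tipbox_c in the frame of tray2 between -0.016 and 0.016 m and z of tipbox_c in the frame of tray2 between 0.028 and 0.038 m and x of bottle_c in the frame of tray2 between 0.0185 and 0.0505 m and y of bottle_c in the frame of tray2 between -0.016 and 0.016 m and z of bottle_c in the frame of tray2 between 0.0455 and 0.0555 m); the robot touches nothing.
It also fails if it takes over 125 s, if anything falls off the work surface, if the arm or the gripper's body presses on something with over 40 N, if the wrist force passes 120 N, or if a joint passes its speed limit or range.

ROBOT

A 7-joint arm with a two-finger parallel gripper is mounted at the origin on the work surface. World frame = base frame: x ahead of the robot, y to its left, z up, the work surface at z = 0. Lengths are in mm, angles in rad, forces in N, time in s.
With the tool pointing down it reaches from about 425 to 925 mm from the base axis. Payload 6.8 kg.
Tool frame: the origin (TCP) lies between the finger pads; the fingertips stand r.finger_overhang ahead of it and the grasp point (between the pads) lies 6 mm ahead of it (r.finger_overhang is the distance from the TCP to the fingertips, in mm); z points along the fingers, y is the line along which they close (so a half turn about z gives the same grasp; the last joint's range is limited). The gripper opens to 85 mm and grips with 20 to 120 N. Pads are 22 mm wide; open, the fingers measure 114 mm over their backs; the gripper's body (76 mm by 85 mm) begins 54 mm behind the grasp point. The pads swing forward as they close: fully open they stand 13 mm farther back than shut.
Start: joints at [-1.324, 0.477, 0.022, 1.555, -0.011, 1.109, -0.083], TCP at [234.494, 632.976, 256.308] pointing down, gripper open.
Joint ranges: [-2.96, 2.96], [-0.34, 2.1], [-1.41, 1.46], [0.24, 2.44], [-1.37, 4.51], [0.17, 1.92], [-2.96, 2.96]. Speed limits (rad/s): [2.39, 2.39, 3.14, 3.14, 3.14, 3.14, 3.14].

INTERFACE

Orientations are given as a rotation vector (axis times angle).
In Python, from bench import telemetry, get_image, camera_model, ticket, r gives the robot as it stands. The module is installed in compiled form; this text tells all that it offers.
- The arm moves only by the tool arm_command, never from a script. Its argument "deltas" is text: rows parted by semicolons, each of 7 numbers parted by spaces: the turn, a rotation vector about the world's x, y, z as a fraction of full scale, then the shift along the world's x, y, z as a fraction of full scale, then the opening, from 0 (shut) to 1 (fully open). In form: ax ay az x y z hand; .... A call has 1 to 8 rows; each row is the pose to reach, as a shift and turn from the pose commanded when the call began; what a row does not reach only later rows make up. Full scale, the value 1, is 0.25 m for a shift and 60 degrees for a turn. A row lasts 1/8 s, in which the tool goes at most 62.5 mm and 10.7 degrees, less where a joint would pass 70% of its speed; a pose out of reach is approached as far as the arm can. A call with a number of a shift or a turn outside -1 to 1 is refused whole. A call with a gripper value outside its range is refused whole. The fingers move at their own pace and stop on an object; "squeeze" is the grip in N (left out, the last holds). Time passes only in rows, so rows that repeat a pose let the fingers close. It gives the time, the measured TCP pose, the force, the opening and the grip force at its end, in the units of the state.
- telemetry.read_state(): the state, without advancing time (a new reading comes with each control period).
- get_image(name): name is "side" or "top" or "wrist"; returns the picture (400x640x3 uint8, red, green, blue); there is no depth.
- camera_model(name): a dict with "mtx" (3x3 intrinsics, pixels), "world_from_camera" (4x4, takes a point from camera to world coordinates). Camera axes: x right, y down, z forward; pixel columns grow to the right and rows downward; lengths in mm; the calibration is good to about 2 mm. A picture is of the moment at which its call begins: read the wrist's pose just before it. camera_model takes no time and is no camera call; for the wrist camera it gives the pose at the moment of the call.
- ticket.close_job(): hands the job in; it is judged then, once.
The state is a dict: "time_s": time; "joint_pos": joint angles; "dq": joint speeds; "effort": joint torques, N m; "position": TCP position; "eef_rot": TCP orientation; "wrist_force": force on the tool from outside, world axes, zero at the start; "ft_torque": the same for the moment, N m; "finger_gap": opening from 0.0 (shut) to 1.0 (fully open); "gripper_force": force on a finger pad.
Only numpy, scipy, OpenCV 4.12 (cv2) and the standard library are available. Lean on these libraries where they do the work, as an engineer would, in place of code of your own. Each camera call takes 0.05 s, during which the arm holds its last target. There are 200 camera calls.

## Working session

There is one attempt and no reset: what is moved stays moved. The work goes in short steps, Python scripts to look and compute and a tool call to move; the robot and the scene stay as the last step left them, time stands still between calls to the robot, and variables do not carry over. Pictures are saved under pics/ and viewed, at most 14 in all, crops included, and the job is handed in when it is done.

Besides the shell and the picture viewer there is one more tool, called by a JSON object that holds its "fn" and its "kwargs". arm_command: Moves the arm, as the interface text tells. Shift numbers are shares of 0.25 m and turn numbers shares of 60 degrees, none past 1 either way. Its arguments: {"type":"object","properties":{"deltas":{"type":"string"},"squeeze":{"type":"number"}},"required":["deltas"]}

```bash
mkdir -p pics; python3 - <<'E'
from bench import telemetry, get_image, camera_model, r
import cv2
for n in("top","side"):
    cv2.imwrite(f"pics/{n}0.png",cv2.resize(get_image(n),(800,500))[:,:,::-1])
    m=camera_model(n);print(n,m["mtx"].round(1).tolist(),m["world_from_camera"].round(3).tolist())
s=telemetry.read_state();print(s["time_s"],s["position"],s["eef_rot"],r.finger_overhang)
E
```

```text
top [[520.5, 0.0, 321.2], [0.0, 520.5, 197.6], [0.0, 0.0, 1.0]] [[-0.028, -0.992, 0.124, 367.246], [-1.0, 0.029, 0.009, -8.776], [-0.012, -0.124, -0.992, 1249.799], [0.0, 0.0, 0.0, 1.0]]
side [[378.9, 0.0, 322.6], [0.0, 378.9, 200.8], [0.0, 0.0, 1.0]] [[-0.827, -0.371, 0.423, 193.867], [-0.563, 0.542, -0.624, 534.2], [0.002, -0.754, -0.657, 607.732], [0.0, 0.0, 0.0, 1.0]]
0.1 [234.34104142 632.49649639 255.40717286] [-5.54320487e-01 -3.09213495e+00  2.59338571e-03] 25.0
```

View pics/top0.png

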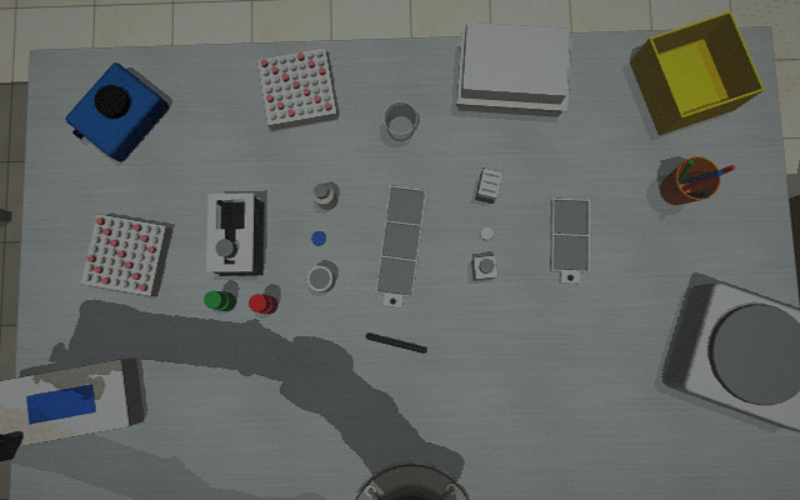

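View pics/side0.png

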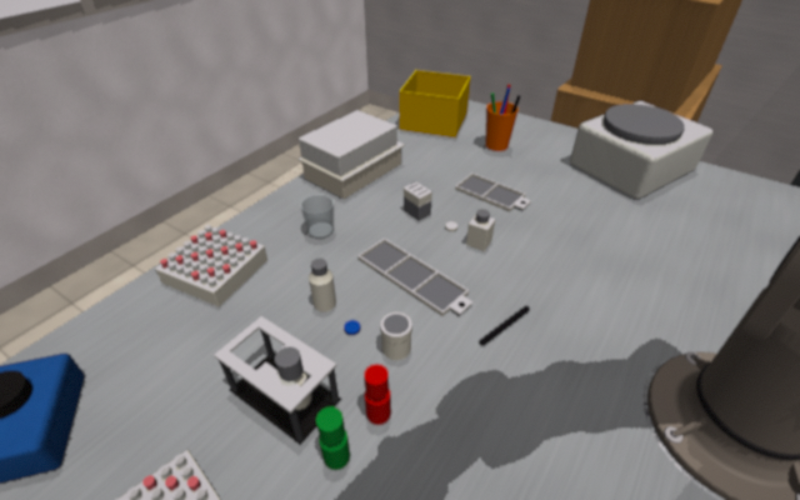

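The top view (800x500) shows:
- Rack at (235,232), with its wide end at the top and the vial cap at (227,246).
- Tall bottle (324,193), jar (320,278), tip box (489,184), square bottle (485,266).
- Tray3 around (402,240) and tray2 around (571,235), both with their tabs at the bottom.

Next I'll take enlarged crops.

```bash
python3 - <<'E'
from bench import get_image
import cv2, numpy as np
im=np.mean([get_image("top").astype(float) for _ in range(3)],0).astype('uint8')
np.save("top.npy",im)
for n,c in(("L",155),("R",300)):
    cv2.imwrite(f"pics/top{n}.png",cv2.resize(im[135:255,c:c+160],(800,600),interpolation=cv2.INTER_CUBIC)[:,:,::-1])
cv2.imwrite("pics/topM.png",cv2.resize(im[135:255,380:500],(600,600),interpolation=cv2.INTER_CUBIC)[:,:,::-1])
E
```

```text
(no output)
```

View pics/topL.png

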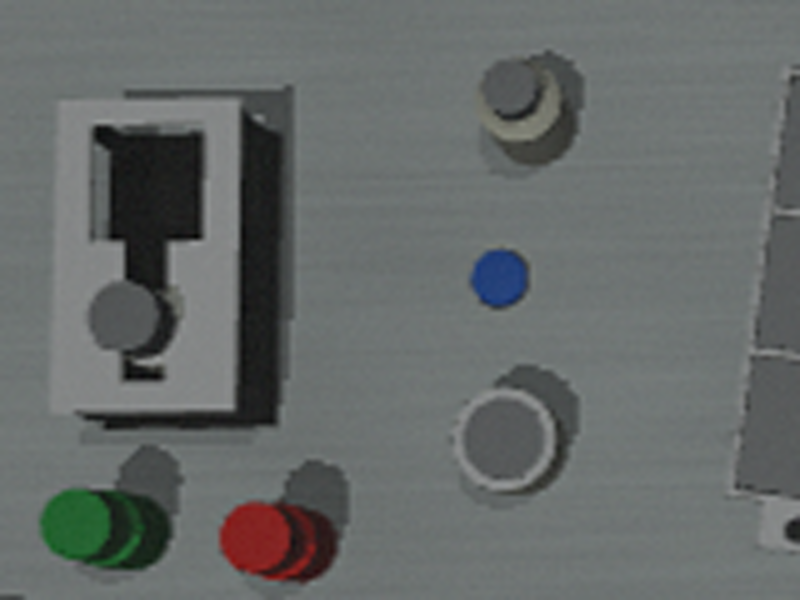

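View pics/topR.png

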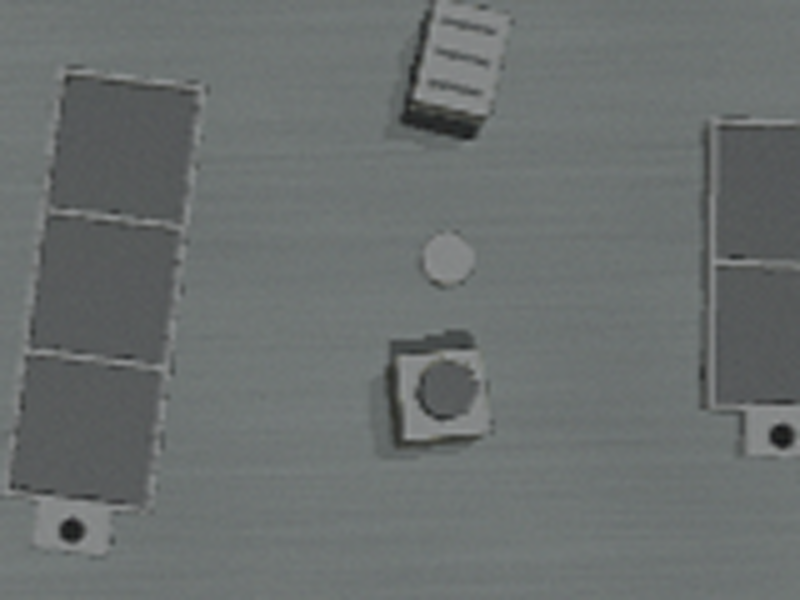

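View pics/topM.png

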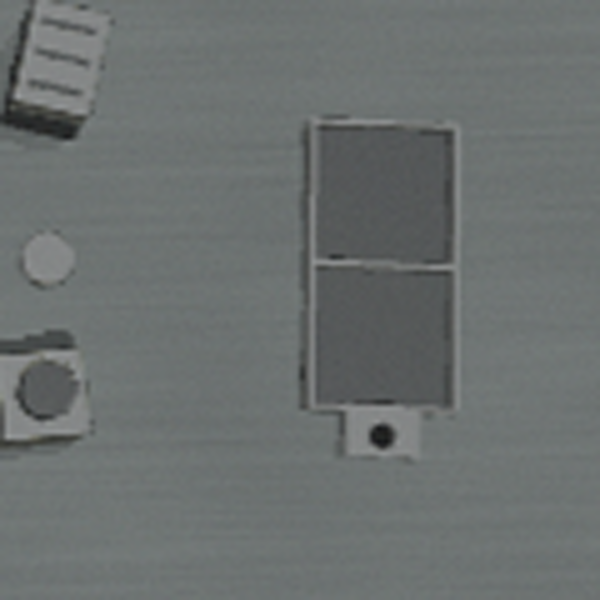

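Pixel readings from the 5x crops:
- **Left crop:** rack plate corners (60,100) (243,100) (238,411) (52,410), vial cap (124,318), bottle cap (512,88), jar lid (506,440).
- **Right crop:** tray3 corners (64,68) (203,90) (148,508) (8,494), tip box middle rib (461,56), square bottle cap (447,389).
- **Middle crop:** tray2 corners (308,120) (459,124) (457,410) (304,408).

```bash
cat > h.py <<'E'
import numpy as np
from bench import camera_model
def ray(name,u,v,z,cm=None):
    m=cm or camera_model(name);T=m["world_from_camera"]
    d=T[:3,:3]@np.linalg.solve(m["mtx"],[u,v,1.]);o=T[:3,3]
    return (o+d*(z-o[2])/d[2])[:2]
E
python3 - <<'E'
from h import *
def P(off,p,z): return ray("top",off+p[0]/5-.4,135+p[1]/5-.4,z)
def show(n,off,ps,z):
    q=np.array([P(off,p,z) for p in ps]);
    if len(q)==4:
        # order: TL,TR,BR,BL ; x axis = up in picture
        a=(q[0]+q[1]-q[2]-q[3])/2; b=(q[0]+q[3]-q[1]-q[2])/2
        print(n,q.mean(0).round(1),"len",np.linalg.norm(a).round(1),np.linalg.norm(b).round(1),"yaw",np.degrees(np.arctan2(a[1],a[0])).round(2),np.degrees(np.arctan2(-b[0],b[1])).round(2))
    else: print(n,q.round(1).tolist())
show("rack",155,[(60,100),(243,100),(238,411),(52,410)],85)
show("vial",155,[(124,318)],117);show("bottle",155,[(512,88)],95);show("jar",155,[(506,440)],60)
show("tray3",300,[(64,68),(203,90),(148,508),(8,494)],10)
show("tray2",380,[(308,120),(459,124),(457,410),(304,408)],10)
show("tipbox",300,[(437,-6),(508,16),(488,112),(415,98)],60);show("rib",300,[(461,56)],60)
show("sq",300,[(396,353),(480,350),(490,435),(402,442)],56);show("sqcap",300,[(447,389)],75)
from scipy.spatial.transform import Rotation as R
from bench import telemetry
s=telemetry.read_state();print(R.from_rotvec(s["eef_rot"]).as_matrix().round(3).tolist(),s["position"],s["time_s"])
E
```

```text
rack [550.  311.2] len 142.4 84.0 yaw -0.91 -1.86
vial [[516.9, 313.0]]
bottle [[619.6, 143.7]]
jar [[462.8, 153.1]]
tray3 [535.6   2.6] len 206.4 67.7 yaw -9.02 -9.14
tray2 [ 537.3 -321.9] len 139.2 72.7 yaw -4.02 -2.85
tipbox [ 633.4 -166.7] len 48.7 34.4 yaw -14.13 -16.16
rib [[632.9, -166.2]]
sq [ 475.1 -150.9] len 40.3 39.6 yaw 2.73 1.67
sqcap [[476.0, -151.0]]
[[-0.938, 0.347, -0.0], [0.347, 0.938, -0.001], [-0.0, -0.001, -1.0]] [234.409056   632.74452053 255.82949235] 0.25
```

{"fn": "arm_command", "kwargs": {"deltas": "0 0 0.1 0.2 -0.23 0 0.8; 0 0 0.2 0.4 -0.46 0 0.8; 0 0 0.315 0.6 -0.68 0 0.8; 0 0 0.315 0.8 -0.9 0 0.8; 0 0 0.315 0.9 -1 0 0.8; 0 0 0.315 1 -1 0 0.8; 0 0 0.315 1 -1 0 0.8", "squeeze": 60}}

```text
time_s: 1.12
position: [488.4, 379.4, 256.3]
eef_rot: [0.051, 3.139, -0.002]
wrist_force: [-0.0, -0.2, -0.3]
finger_gap: 0.801
gripper_force: 0.0
```

{"fn": "arm_command", "kwargs": {"deltas": "0 0 0 0.13 -0.28 -0.1 0.6; 0 0 0 0.13 -0.28 -0.1 0.6; 0 0 0 0.13 -0.28 -0.1 0.6; 0 0 0 0.13 -0.28 -0.1 0.6"}}

```text
time_s: 1.62
position: [516.0, 315.4, 231.7]
eef_rot: [-0.035, -3.141, -0.003]
wrist_force: [0.9, 0.3, -0.1]
finger_gap: 0.601
gripper_force: 0.0
```

```bash
python3 - <<'E'
from bench import telemetry, get_image, camera_model
import cv2,pickle
s=telemetry.read_state();m=camera_model("wrist");im=get_image("wrist")
pickle.dump(m,open("w1.pkl","wb"))
cv2.imwrite("pics/w1.png",im[:,:,::-1]);print(s["position"],s["joint_pos"],m["mtx"].round(0).tolist(),m["world_from_camera"].round(3).tolist())
E
```

```text
[515.97937564 315.36228914 231.74222815] [-0.70767441  0.38498638  0.07336475  1.76035157 -0.03442069  0.99660248
  0.92751498] [[346.0, 0.0, 317.0], [0.0, 346.0, 200.0], [0.0, 0.0, 1.0]] [[0.022, 0.953, 0.301, 437.965], [1.0, -0.022, -0.005, 316.721], [0.002, 0.301, -0.954, 348.977], [0.0, 0.0, 0.0, 1.0]]
```

View pics/w1.png

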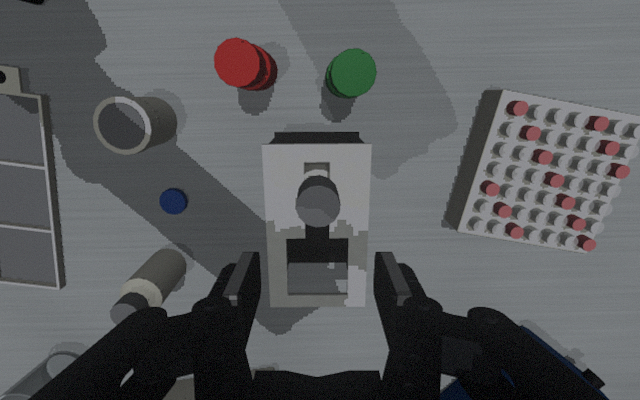

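The wrist view shows the vial cap centred at (318,201) and the plate corners at (263,143) (371,143) (367,306) (270,306). The look-alikes are well clear.

```bash
python3 - <<'E'
from h import *
import pickle
m=pickle.load(open("w1.pkl","rb"))
print("cap",ray("",318,201,117,m))
q=[ray("",*p,85,m) for p in[(263,143),(371,143),(367,306),(270,306)]];print(np.round(q,1),np.mean(q,0))
print("jar",ray("",122,125,60,m),"bottle",ray("",131,306,95,m))
from bench import telemetry
print(telemetry.read_state()["position"])
E
```

```text
cap [511.71474868 316.35561047]
[[474.6 275.5]
 [476.5 357.6]
 [620.5 357.6]
 [618.5 271.7]] [547.53664756 315.61353875]
jar [460.83609251 157.10731371] bottle [608.85787024 155.13801924]
[515.97673988 315.52725685 231.82930855]
```

{"fn": "arm_command", "kwargs": {"deltas": "0 0 0 -0.006 -0.004 -0.2 0.6; 0 0 0 -0.006 -0.004 -0.36 0.6; 0 0 0 -0.006 -0.004 -0.44 0.6; 0 0 0 -0.006 -0.004 -0.467 0.6; 0 0 0 -0.006 -0.004 -0.467 0.3; 0 0 0 -0.006 -0.004 -0.467 0.3; 0 0 0 -0.006 -0.004 -0.467 0.3; 0 0 0 -0.006 -0.004 -0.467 0.3"}}

```text
time_s: 2.68
position: [516.0, 312.7, 115.5]
eef_rot: [0.039, 3.14, 0.003]
wrist_force: [-0.0, 0.8, 3.5]
finger_gap: 0.358
gripper_force: 59.3
```

{"fn": "arm_command", "kwargs": {"deltas": "0 0 0 0 0 0.012 0.3; 0 0 0 0.05 -0.001 0.012 0.3; 0 0 0 0.11 -0.003 0.012 0.3; 0 0 0 0.17 -0.004 0.012 0.3; 0 0 0 0.23 -0.005 0.012 0.3; 0 0 0 0.268 -0.006 0.012 0.3; 0 0 0 0.268 -0.006 0.012 0.3"}}

```text
time_s: 3.55
position: [583.6, 309.6, 117.4]
eef_rot: [0.042, 3.141, -0.001]
wrist_force: [0.3, 0.7, -0.7]
finger_gap: 0.353
gripper_force: 59.9
```

```bash
python3 - <<'E'
from bench import telemetry, get_image, camera_model
import cv2
im=get_image("wrist")
cv2.imwrite("pics/w2.png",im[100:400,150:500,::-1]);s=telemetry.read_state();print(s["position"],s["wrist_force"],s["finger_gap"])
E
```

```text
[582.71477698 309.93936989 117.32140767] [-0.1592887  -0.14439512 -0.04715492] 0.35586551998956834
```

View pics/w2.png

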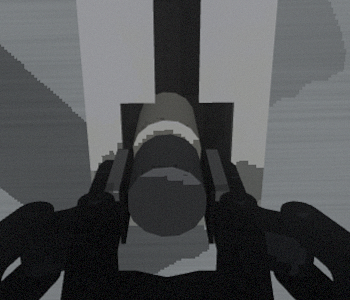

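The vial sits in the wide opening, centred sideways (body at col ~176 between the opening edges at 121 and 232). I'll lift gently.

{"fn": "arm_command", "kwargs": {"deltas": "0 0 0 0 0 0.03 0.3; 0 0 0 0 0 0.06 0.3; 0 0 0 0 0 0.09 0.3; 0 0 0 0 0 0.12 0.3; 0 0 0 0 0 0.12 0.3"}}

```text
time_s: 4.22
position: [582.9, 310.8, 148.6]
eef_rot: [0.039, 3.14, 0.002]
wrist_force: [0.6, -0.2, -1.6]
finger_gap: 0.355
gripper_force: 59.9
```

{"fn": "arm_command", "kwargs": {"deltas": "0 0 0 0 0 0.16 0.3; 0 0 0 0 0 0.32 0.3; 0 0 0 0.01 -0.16 0.34 0.3; 0 0 0 0.03 -0.34 0.34 0.3; 0 0 -0.03 0.04 -0.52 0.34 0.3; 0 0 -0.06 0.05 -0.7 0.34 0.3; 0 0 -0.1 0.07 -0.86 0.34 0.3; 0 0 -0.12 0.08 -1 0.34 0.3"}}

```text
time_s: 5.22
position: [602.4, 58.6, 232.4]
eef_rot: [-0.239, -3.132, 0.001]
wrist_force: [0.3, 0.8, -1.3]
finger_gap: 0.36
gripper_force: 59.9
```

{"fn": "arm_command", "kwargs": {"deltas": "0 0 0 0 -0.15 0 0.3; 0 0 0 0.005 -0.275 -0.05 0.3; 0 0 0 0.005 -0.275 -0.2 0.3; 0 0 0 0.005 -0.275 -0.36 0.3; 0 0 0 0.005 -0.275 -0.46 0.3; 0 0 0 0.005 -0.275 -0.52 0.3; 0 0 0 0.005 -0.275 -0.54 0.3; 0 0 0 0.005 -0.275 -0.54 0.3"}}

```text
time_s: 6.22
position: [604.5, -8.3, 98.4]
eef_rot: [0.236, 3.131, 0.0]
wrist_force: [0.1, 0.2, -0.1]
finger_gap: 0.354
gripper_force: 60.2
```

```bash
python3 - <<'E'
from bench import telemetry, get_image, camera_model
import cv2
im=get_image("wrist")
cv2.imwrite("pics/w3.png",im[:,:,::-1]);s=telemetry.read_state();print(s["position"],s["wrist_force"],s["finger_gap"],s["joint_pos"])
E
```

```text
[604.4659432   -8.25071167  98.44272787] [-0.72184842 -1.12881291 -1.4441306 ] 0.3579854881751923 [-0.20842516  0.5527957   0.15807513  1.8625122  -0.12376411  0.73403367
  1.43853246]
```

View pics/w3.png

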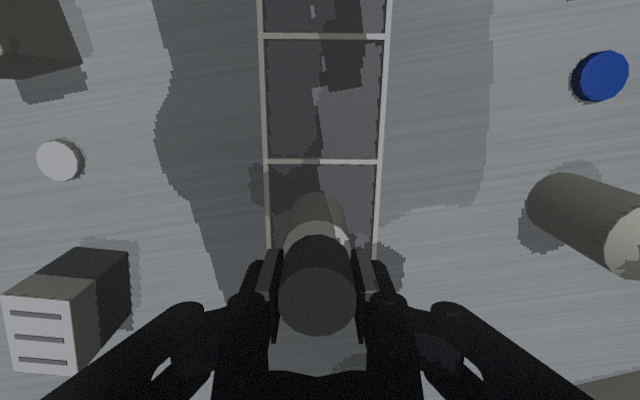

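The vial is over the far bay, centred between the side walls (cols 268 and 378). I'll lower it 1.5 mm, let go and rise.

{"fn": "arm_command", "kwargs": {"deltas": "0 0 0 0 0 -0.006 0.3; 0 0 0 0 0 -0.006 0.3; 0 0 0 0 0 -0.006 0.6; 0 0 0 0 0 -0.006 0.6; 0 0 0 0 0 -0.006 0.6; 0 0 0 0 0 0.2 0.6; 0 0 0 0 0 0.42 0.6; 0 0 0 0 0 0.5 0.7"}}

```text
time_s: 7.28
position: [605.4, -8.4, 226.2]
eef_rot: [0.236, 3.127, 0.001]
wrist_force: [0.2, 1.2, -0.7]
finger_gap: 0.699
gripper_force: 0.0
```

{"fn": "arm_command", "kwargs": {"deltas": "0 0 0 -0.16 0.18 0 0.8; 0 0 0 -0.32 0.36 0 0.8; 0 0 0 -0.46 0.53 0 0.8; 0 0 0 -0.566 0.65 0 0.8; 0 0 0 -0.566 0.65 -0.1 0.8; 0 0 0 -0.566 0.65 -0.28 0.8; 0 0 0 -0.566 0.65 -0.4 0.8; 0 0 0 -0.566 0.65 -0.4 0.8"}}

```text
time_s: 8.28
position: [460.7, 153.5, 120.9]
eef_rot: [-0.236, -3.129, 0.004]
wrist_force: [0.2, -0.1, 1.8]
finger_gap: 0.804
gripper_force: 0.0
```

{"fn": "arm_command", "kwargs": {"deltas": "0 0 0 0.004 0 -0.12 0.8; 0 0 0 0.004 0 -0.22 0.8; 0 0 0 0.004 0 -0.28 0.8; 0 0 0 0.004 0 -0.28 0.8; 0 0 0 0.004 0 -0.28 0.4; 0 0 0 0.004 0 -0.28 0.4; 0 0 0 0.004 0 -0.28 0.4; 0 0 0 0.004 0 -0.28 0.4"}}

```text
time_s: 9.28
position: [464.2, 154.5, 53.9]
eef_rot: [0.236, 3.131, 0.002]
wrist_force: [-0.5, -1.0, 5.7]
finger_gap: 0.545
gripper_force: 60.6
```

{"fn": "arm_command", "kwargs": {"deltas": "0 0 0 0 0 0.15 0.4; 0 0 0 0 0 0.3 0.4; 0 0 0 0.005 -0.15 0.34 0.4; 0 0 0 0.01 -0.33 0.34 0.4; 0 0 0 0.016 -0.48 0.34 0.4; 0 0 0 0.016 -0.563 0.3 0.4; 0 0 0 0.016 -0.563 0.16 0.4; 0 0 0 0.016 -0.563 0.06 0.4"}}

```text
time_s: 10.28
position: [467.4, 13.1, 67.3]
eef_rot: [0.238, 3.132, 0.0]
wrist_force: [1.0, 0.6, -2.0]
finger_gap: 0.543
gripper_force: 61.8
```

{"fn": "arm_command", "kwargs": {"deltas": "0 0 0 0 0 -0.03 0.4; 0 0 0 0 0 -0.044 0.4; 0 0 0 0 0 -0.044 0.4; 0 0 0 0 0 -0.044 0.75; 0 0 0 0 0 -0.044 0.75; 0 0 0 0 0 -0.044 0.75; 0 0 0 0 0 0.2 0.75; 0 0 0 0 0 0.44 0.75"}}

```text
time_s: 11.28
position: [466.7, 13.4, 178.5]
eef_rot: [-0.236, -3.131, 0.001]
wrist_force: [0.9, 0.8, -0.2]
finger_gap: 0.749
gripper_force: 0.0
```

{"fn": "arm_command", "kwargs": {"deltas": "0 0 0.05 0.01 -0.18 0.04 0.75; 0 0 0.1 0.02 -0.38 0.04 0.75; 0 0 0.18 0.033 -0.56 0.04 0.75; 0 0 0.18 0.033 -0.658 0 0.75; 0 0 0.18 0.033 -0.658 -0.15 0.75; 0 0 0.18 0.033 -0.658 -0.32 0.75; 0 0 0.18 0.033 -0.658 -0.43 0.75; 0 0 0.18 0.033 -0.658 -0.478 0.75"}}

```text
time_s: 12.28
position: [474.6, -150.8, 56.7]
eef_rot: [0.059, -3.139, -0.001]
wrist_force: [-0.4, 0.3, -0.4]
finger_gap: 0.749
gripper_force: 0.0
```

{"fn": "arm_command", "kwargs": {"deltas": "0 0 0 0 0 0 0.75; 0 0 0 0 0 0 0.35; 0 0 0 0 0 0 0.35; 0 0 0 0 0 0 0.35; 0 0 0 0 0 0 0.35"}}

```text
time_s: 12.9
position: [476.7, -151.2, 59.5]
eef_rot: [-0.06, 3.138, -0.001]
wrist_force: [-1.4, 0.0, 7.3]
finger_gap: 0.454
gripper_force: 61.5
```

{"fn": "arm_command", "kwargs": {"deltas": "0 0 0 0 0 0.18 0.35; 0 0 0 0 0 0.36 0.35; 0 0 -0.05 0.06 0.15 0.44 0.35; 0 0 -0.1 0.13 0.33 0.44 0.35; 0 0 -0.187 0.2 0.5 0.44 0.35; 0 0 -0.187 0.24 0.614 0.44 0.35; 0 0 -0.187 0.24 0.614 0.32 0.35; 0 0 -0.187 0.24 0.614 0.14 0.35"}}

```text
time_s: 13.9
position: [537.1, 3.4, 93.9]
eef_rot: [0.245, 3.127, 0.002]
wrist_force: [0.7, -0.2, -1.4]
finger_gap: 0.459
gripper_force: 60.8
```

{"fn": "arm_command", "kwargs": {"deltas": "0 0 0 0 0 -0.08 0.35; 0 0 0 0 0 -0.124 0.35; 0 0 0 0 0 -0.124 0.35; 0 0 0 0 0 -0.124 0.7; 0 0 0 0 0 -0.124 0.7; 0 0 0 0 0 -0.124 0.7; 0 0 0 0 0 0.1 0.7; 0 0 0 0 0 0.34 0.7"}}

```text
time_s: 14.9
position: [534.8, 2.4, 178.8]
eef_rot: [-0.248, -3.13, 0.001]
wrist_force: [1.7, 0.1, 0.2]
finger_gap: 0.699
gripper_force: 0.0
```

{"fn": "arm_command", "kwargs": {"deltas": "0 0 -0.03 0.08 -0.15 0.06 0.7; 0 0 -0.06 0.18 -0.33 0.06 0.7; 0 0 -0.098 0.29 -0.5 0.06 0.7; 0 0 -0.098 0.39 -0.676 0.04 0.7; 0 0 -0.098 0.39 -0.676 -0.12 0.7; 0 0 -0.098 0.39 -0.676 -0.3 0.7; 0 0 -0.098 0.39 -0.676 -0.43 0.7; 0 0 -0.098 0.39 -0.676 -0.496 0.7"}}

```text
time_s: 15.9
position: [631.9, -166.2, 52.1]
eef_rot: [-0.408, -3.112, -0.0]
wrist_force: [0.5, 0.2, 0.9]
finger_gap: 0.701
gripper_force: 0.0
```

{"fn": "arm_command", "kwargs": {"deltas": "0 0 0 0 0 0 0.7; 0 0 0 0 0 0 0.3; 0 0 0 0 0 0 0.3; 0 0 0 0 0 0 0.3; 0 0 0 0 0 0 0.3"}}

```text
time_s: 16.52
position: [634.4, -166.8, 55.9]
eef_rot: [0.408, 3.112, -0.0]
wrist_force: [-1.0, -0.1, 7.1]
finger_gap: 0.415
gripper_force: 60.9
```

{"fn": "arm_command", "kwargs": {"deltas": "0 0 0 0 0 0.18 0.3; 0 0 0 0 0 0.34 0.3; 0 0 0.05 -0.12 -0.14 0.4 0.3; 0 0 0.1 -0.26 -0.3 0.4 0.3; 0 0 0.193 -0.4 -0.46 0.4 0.3; 0 0 0.193 -0.521 -0.614 0.4 0.3; 0 0 0.193 -0.521 -0.614 0.3 0.3; 0 0 0.193 -0.521 -0.614 0.16 0.3"}}

```text
time_s: 17.52
position: [503.0, -321.4, 94.9]
eef_rot: [0.095, 3.137, -0.002]
wrist_force: [0.8, 0.0, -2.2]
finger_gap: 0.414
gripper_force: 60.3
```

```bash
python3 - <<'E'
from bench import telemetry, get_image, camera_model
import cv2
im=get_image("wrist")
cv2.imwrite("pics/w4.png",im[:,:,::-1]);s=telemetry.read_state();print(s["position"],s["wrist_force"],s["joint_pos"])
E
```

```text
[ 500.40584776 -318.98987227   89.74028913] [-0.97480587  1.20981645 -4.09924708] [ 0.29086467  0.55923229  0.22711796  1.89240997 -0.18326259  0.71487869
  2.13580936]
```

View pics/w4.png

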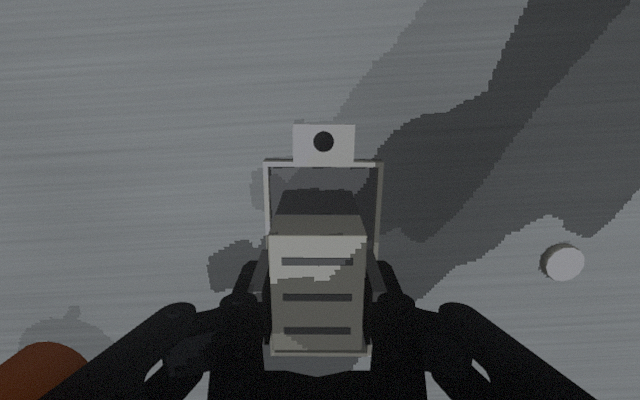

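The tip box hangs over the tab-side bay (walls at cols 268 and 378, box foot at cols 277-363).

{"fn": "arm_command", "kwargs": {"deltas": "0 0 0 0 0 -0.08 0.3; 0 0 0 0 0 -0.128 0.3; 0 0 0 0 0 -0.128 0.3; 0 0 0 0 0 -0.128 0.3"}}

```text
time_s: 18.08
position: [503.3, -320.3, 62.7]
eef_rot: [0.092, 3.139, -0.001]
wrist_force: [0.3, 0.3, -0.6]
finger_gap: 0.416
gripper_force: 60.2
```

{"fn": "arm_command", "kwargs": {"deltas": "0 0 0 0 0 -0.012 0.3; 0 0 0 0 0 -0.012 0.3; 0 0 0 0 0 -0.012 0.6; 0 0 0 0 0 -0.012 0.6; 0 0 0 0 0 -0.012 0.6; 0 0 0 0 0 0.2 0.7; 0 0 0 0 0 0.44 0.7; 0 0 0 0 0 0.6 0.7"}}

```text
time_s: 19.08
position: [503.3, -320.6, 215.0]
eef_rot: [0.092, 3.138, -0.002]
wrist_force: [0.0, -0.1, -0.2]
finger_gap: 0.7
gripper_force: 0.0
```

{"fn": "arm_command", "kwargs": {"deltas": "0 0 0 0.05 0.2 0.05 0.7; 0 0 0 0.1 0.42 0.05 0.7; 0 0 0 0.15 0.64 0.05 0.7; 0 0 0 0.2 0.84 0.05 0.7; 0 0 0 0.22 1 0.05 0.7; 0 0 0 0.22 1 0.05 0.7"}}

```text
time_s: 19.82
position: [558.2, -65.6, 224.5]
eef_rot: [-0.081, -3.14, -0.003]
wrist_force: [-0.4, -0.2, 0.2]
finger_gap: 0.701
gripper_force: 0.0
```

{"fn": "arm_command", "kwargs": {"deltas": "0 0 0 0.04 0.2 0 0.7; 0 0 0 0.1 0.42 0 0.7; 0 0 0 0.15 0.64 0 0.7; 0 0 0 0.2 0.82 0 0.7; 0 0 0 0.24 0.85 0 0.7; 0 0 0 0.24 0.85 0 0.7; 0 0 0 0.24 0.85 0 0.7"}}

```text
time_s: 20.7
position: [617.7, 139.6, 224.5]
eef_rot: [-0.097, -3.14, 0.002]
wrist_force: [0.3, -0.5, -1.0]
finger_gap: 0.704
gripper_force: 0.0
```

```bash
python3 - <<'E'
from bench import telemetry, get_image, camera_model
import cv2,pickle
s=telemetry.read_state();m=camera_model("wrist");im=get_image("wrist")
pickle.dump(m,open("w5.pkl","wb"))
cv2.imwrite("pics/w5.png",im[:,:,::-1]);print(s["position"],s["time_s"])
E
```

```text
[617.70014289 139.56732427 224.47703615] 20.7
```

View pics/w5.png

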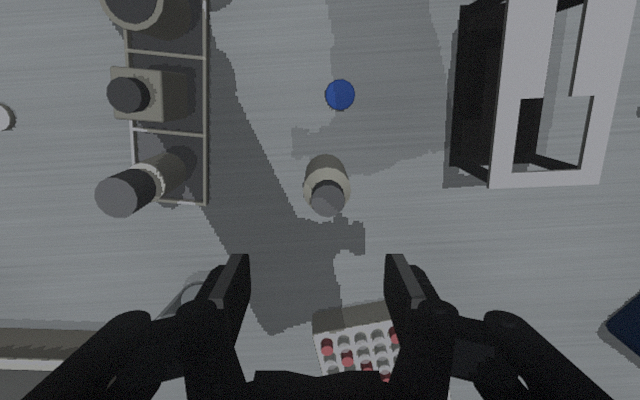

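Jar, square bottle and vial stand upright in their bays. The bottle's cap is at (327,198).

```bash
python3 - <<'E'
from h import *
import pickle
m=pickle.load(open("w5.pkl","rb"))
print(ray("",327,198,95,m), ray("",122,197,99,m),ray("",127,95,78,m))
from bench import telemetry
print(telemetry.read_state()["position"])
E
```

```text
[616.1701882 146.9511083] [604.90627444  -3.31086226] [533.85551311   5.54175052]
[617.62974443 139.78726076 224.55986538]
```

{"fn": "arm_command", "kwargs": {"deltas": "0 0 0 0 0.018 -0.15 0.7; 0 0 0 0 0.018 -0.32 0.7; 0 0 0 0 0.018 -0.48 0.7; 0 0 0 0 0.018 -0.6 0.7; 0 0 0 0 0.018 -0.658 0.7; 0 0 0 0 0.018 -0.658 0.7"}}

```text
time_s: 21.5
position: [617.4, 146.0, 59.7]
eef_rot: [-0.093, -3.139, 0.001]
wrist_force: [0.0, 0.2, 0.9]
finger_gap: 0.694
gripper_force: 0.0
```

{"fn": "arm_command", "kwargs": {"deltas": "0 0 0 0 0 0 0.35; 0 0 0 0 0 0 0.35; 0 0 0 0 0 0 0.35; 0 0 0 0 0 0 0.35"}}

```text
time_s: 22.0
position: [619.0, 147.2, 61.8]
eef_rot: [0.092, 3.137, 0.001]
wrist_force: [-0.5, -0.3, 6.8]
finger_gap: 0.454
gripper_force: 60.5
```

{"fn": "arm_command", "kwargs": {"deltas": "0 0 0 0 0 0.2 0.35; 0 0 0 0 0 0.4 0.35; 0 0 0 0 0 0.58 0.35; 0 0 0 -0.02 -0.18 0.6 0.35; 0 0 0 -0.04 -0.4 0.6 0.35; 0 0 0 -0.06 -0.62 0.6 0.35; 0 0 0 -0.08 -0.82 0.6 0.35; 0 0 0 -0.1 -1 0.6 0.35"}}

```text
time_s: 23.0
position: [592.1, -105.1, 210.4]
eef_rot: [0.093, 3.14, -0.0]
wrist_force: [0.6, -0.2, -1.4]
finger_gap: 0.451
gripper_force: 60.7
```

{"fn": "arm_command", "kwargs": {"deltas": "0 0 0 -0.02 -0.2 0 0.35; 0 0 0 -0.04 -0.42 0 0.35; 0 0 0 -0.06 -0.62 0 0.35; 0 0 0 -0.08 -0.8 0 0.35; 0 0 0 -0.086 -0.87 0 0.35; 0 0 0 -0.086 -0.87 0 0.35; 0 0 0 -0.086 -0.87 0 0.35"}}

```text
time_s: 23.88
position: [572.1, -318.0, 209.9]
eef_rot: [0.087, 3.14, 0.003]
wrist_force: [-0.1, 0.5, -0.8]
finger_gap: 0.446
gripper_force: 60.7
```

{"fn": "arm_command", "kwargs": {"deltas": "0 0 0 0 -0.018 -0.15 0.35; 0 0 0 0 -0.018 -0.32 0.35; 0 0 0 0 -0.018 -0.46 0.35; 0 0 0 0 -0.018 -0.55 0.35; 0 0 0 0 -0.018 -0.58 0.35; 0 0 0 0 -0.018 -0.58 0.35"}}

```text
time_s: 24.62
position: [572.4, -323.1, 65.8]
eef_rot: [0.088, 3.14, 0.001]
wrist_force: [-0.6, -0.1, -1.7]
finger_gap: 0.453
gripper_force: 61.2
```

{"fn": "arm_command", "kwargs": {"deltas": "0 0 0 0 0 -0.005 0.35; 0 0 0 0 0 -0.005 0.35; 0 0 0 0 0 -0.005 0.65; 0 0 0 0 0 -0.005 0.65; 0 0 0 0 0 -0.005 0.65; 0 0 0 0 0 0.2 0.65; 0 0 0 0 0 0.44 0.65; 0 0 0 0 0 0.66 0.65"}}

```text
time_s: 25.62
position: [571.1, -325.2, 232.0]
eef_rot: [0.092, 3.14, -0.0]
wrist_force: [1.3, -0.4, 0.0]
finger_gap: 0.648
gripper_force: 0.0
```

{"fn": "arm_command", "kwargs": {"deltas": "0 0 0 -0.1 0.1 0.1 0.7; 0 0 0 -0.25 0.3 0.2 0.7; 0 0 0 -0.4 0.4 0.2 0.7; 0 0 0 -0.4 0.4 0.2 0.7; 0 0 0 -0.4 0.4 0.2 0.7"}}

```text
time_s: 26.25
position: [471.7, -225.5, 280.4]
eef_rot: [0.092, 3.139, -0.001]
wrist_force: [0.6, -0.2, -0.0]
finger_gap: 0.7
gripper_force: 0.0
```

```bash
python3 - <<'E'
from bench import telemetry, get_image
import cv2
a=get_image("top")[100:280,280:500];s=telemetry.read_state();print(s["position"],s["time_s"])
cv2.imwrite("pics/end.png",cv2.resize(a,None,fx=3.3,fy=3.3,interpolation=cv2.INTER_CUBIC)[:,:,::-1])
E
```

```text
[ 472.0364161  -225.76667655  280.22454596] 26.3
```

View pics/end.png

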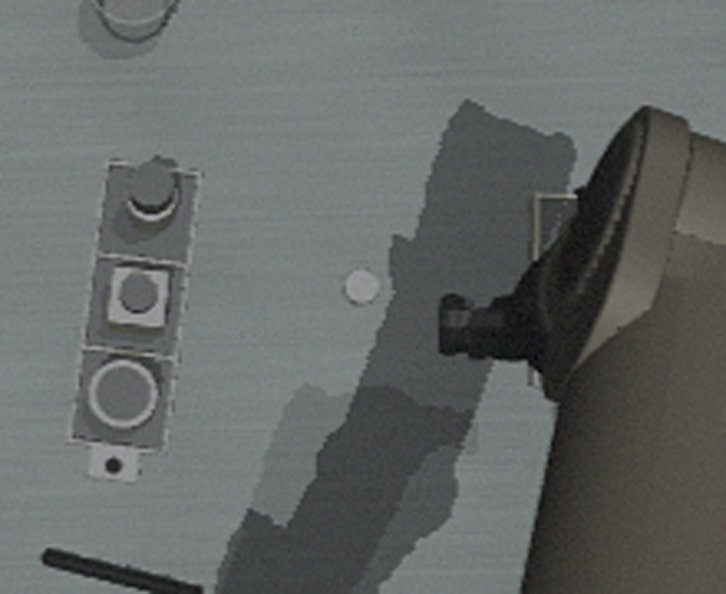

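Tray3's three bays are filled, with caps at (153,190), (139,293) and (123,394). The arm hides tray2, so I'll move it aside for one more look.

{"fn": "arm_command", "kwargs": {"deltas": "0 0 0 0 0.25 0.1 0.7; 0 0 0 0 0.5 0.1 0.7; 0 0 0 0 0.75 0.1 0.7; 0 0 0 0 1 0.1 0.7; 0 0 0 0 1 0.1 0.7; 0 0 0 0 1 0.1 0.7; 0 0 0 0 1 0.1 0.7"}}

```text
time_s: 27.18
position: [471.7, 23.1, 304.8]
eef_rot: [-0.097, -3.14, 0.001]
wrist_force: [-0.5, -0.1, -0.2]
finger_gap: 0.699
gripper_force: 0.0
```

```bash
python3 - <<'E'
from bench import get_image
from h import *
import cv2
a=get_image("top")[135:255,380:500]
cv2.imwrite("pics/end2.png",cv2.resize(a,(600,600),interpolation=cv2.INTER_CUBIC)[:,:,::-1])
for n,p,z in(("vial",(153,190),99),("sq",(139,293),78),("jar",(123,394),63)): print(n,ray("top",280+p[0]/3.3,100+p[1]/3.3,z))
E
```

```text
vial [601.64873955 -12.93426276]
sq [534.03478518  -1.26577296]
jar [465.85758775  11.89776683]
```

View pics/end2.png

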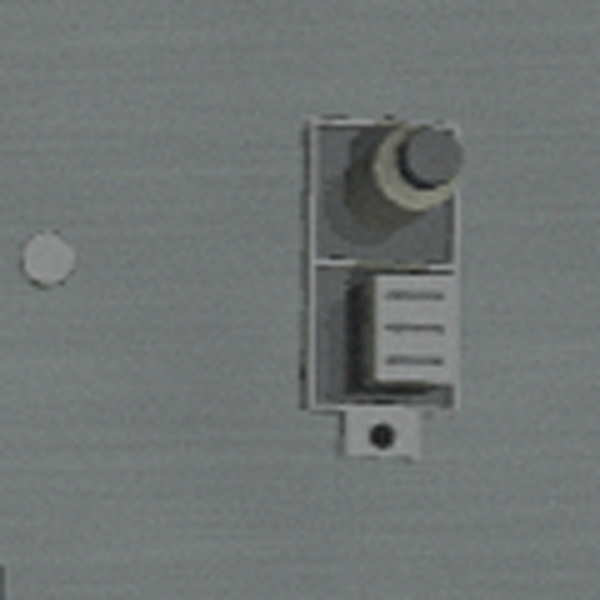

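The tip box's middle rib is at (415,328). The tall bottle's cap is at (431,155) and its shoulder ring at about (411,168).

```bash
python3 - <<'E'
from h import *
t=np.array([537.3,-321.9]);a=np.radians(-3.4);R=np.array([[np.cos(a),np.sin(a)],[-np.sin(a),np.cos(a)]])
for n,p,z in(("bottle",(431,155),98),("shoulder",(411,168),69),("tip",(415,328),63)):
    print(n,R@(ray("top",380+p[0]/5-.4,135+p[1]/5-.4,z)-t))
E
```

```text
bottle [36.88167546 -0.4837744 ]
shoulder [36.2219614   1.05117181]
tip [-36.96225451  -2.16170618]
```

All five are within 5 mm of their bay centres and upright, so I'm handing in.

```bash
python3 -c "
from bench import ticket
print(ticket.close_job())"
```

```text
the job is handed in; nothing more can be done
None
```

Both kits are made up and handed in at about 27 s: the last camera checks put each item upright and released, about 5 mm or less from its bay centre; the hand-in returned no verdict.

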